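Load the peg jar into the laundry carousel, turn it to the front and hold it

ROBOT

A 7-joint arm with a two-finger parallel gripper is mounted at the origin on the work surface. World frame = base frame: x ahead of the robot, y to its left, z up, the work surface at z = 0. Lengths are in mm, angles in rad, forces in N, time in s.
With the tool pointing down it reaches from about 400 to 900 mm from the base axis. Payload 5.5 kg.
Tool frame: the origin (TCP) lies at the very end of the fingers, on their centre line; the grasp point (between the pads) lies grip_point_offset behind it (grip_point_offset is the distance from the TCP to the grasp point, in mm); z points along the fingers, y is the direction in which the jaws open and shut (so a half turn about z gives the same grasp; the last joint's range is limited). The gripper opens to 85 mm and grips with 20 to 120 N. Pads are 22 mm wide; open, the fingers measure 114 mm over their backs; the gripper's body (76 mm by 85 mm) begins 54 mm behind the grasp point. The pads swing forward as they close: fully open they stand 13 mm farther back than shut.
Start: joints at [1.367, 0.501, -0.427, 1.55, 0.221, 1.138, -0.21], TCP at [292.551, -580.443, 231.31] pointing down, gripper open.
Joint ranges: [-2.88, 2.88], [-0.31, 2.03], [-1.54, 1.56], [0.2, 2.42], [-1.41, 4.55], [0.19, 2.02], [-2.57, 2.57]. Speed limits (rad/s): [2.57, 2.57, 3.14, 3.14, 3.14, 3.14, 3.14].

INTERFACE

Orientations are given as a 3x3 rotation matrix whose columns are the frame's x, y, z axes.
In Python, from station import * gives the robot as it stands.
- The arm moves only by the shell command python3 -m crank 'ROWS' [FORCE]. ROWS is JSON, a list of rows, each a list of 7 numbers: the shift along the tool's x, y, z in cm, then the turn, a rotation vector about the tool's x, y, z in rad, then the opening, from 0 (shut) to 1 (fully open). In form: [[dx, dy, dz, wx, wy, wz, claw], ...]. A call has 1 to 5 rows; each row is the pose to reach, as a shift and turn from the pose commanded when the call began, along the tool's axes at that moment; what a row does not reach only later rows make up. A row lasts 1/10 s, in which the tool goes at most 50 mm and 8.59 degrees, less where a joint would pass 70% of its speed; a pose out of reach is approached as far as the arm can. A call with a gripper value outside its range is refused whole. The fingers move at their own pace and stop on an object; FORCE is the grip in N (left out, the last holds). Time passes only in rows, so rows that repeat a pose let the fingers close. It gives the time, the measured TCP pose, the force and the opening at its end, in the units of the state.
- observe(): the state, without advancing time (a new reading comes with each control period).
- snapshot(name): name is "side" or "top" or "wrist"; returns the picture (480x640x3 uint8, blue, green, red); there is no depth.
- camera_info(name): a dict with "K" (3x3 intrinsics, pixels), "eye" and "rotation" of the camera in the world. Camera axes: x right, y down, z forward; pixel columns grow to the right and rows downward; lengths in mm; the calibration is good to about 2 mm. The wrist camera is an equidistant fisheye: a pixel r from the principal point sees the ray r / f radians off the axis. A picture is of the moment at which its call begins: read the wrist's pose just before it. camera_info takes no time and is no camera call; for the wrist camera it gives the pose at the moment of the call.
- hand_in(): hands the job in, once; it reports no verdict.
The state is a dict: "clock": time; "joint_positions": joint angles; "dq": joint speeds; "effort": joint torques, N m; "tcp_pos": TCP position; "eef_rot": TCP orientation; "contact_force": force on the tool from outside, world axes, zero at the start; "moment": the same for the moment, N m; "width": finger opening in mm.
Only numpy, scipy, OpenCV 4.12 (cv2) and the standard library are available. Lean on these libraries where they do the work, as an engineer would, in place of code of your own. Each camera call takes 0.05 s, during which the arm holds its last target.

TASK

Stand the red-lidded jar of pegs upright in the empty well of the round carousel and let go of it. Then take the bar handle on top of the carousel, turn it until the red jar faces the front, in line with the orange pointer on the base, and finish still gripping the handle so that the carousel stays still: do not let go at the end. Do not tip the jar over and leave the other things on the worktop where they are.

Things in the scene. Friction and masses are not known exactly. Their poses are not given: they have to be found in the camera images.
- jar_red_mid (a point): Centre, half-way up, of the loose clear jar with a RED lid and red band that holds wooden pegs: the jar to load. 100 mm tall, body 58 mm in diameter up to 82 mm, lid 53 mm in diameter over the top 18 mm; mass about 0.18 kg. It starts upright on the worktop (centre 50 mm up). z axis: up the jar.
- well (a point): Centre of the floor of the empty well, which turns with the deck: a black ring, 66 mm inner and 74 mm outer diameter, 14 mm high, on the wooden deck. Its floor is the deck top, 32 mm above the worktop, so a seated jar's centre is 82 mm up. It is 95 mm from the carousel's axis.
- handle_grip (a point): Point to grip, on the carousel's axis, in the dark steel bar handle on top, 149 mm above the worktop. The bar is 14 mm thick, 64 mm long, and spans 122 to 167 mm above the worktop, on a 22 mm post; it turns with the deck (the rules name the bar carousel_c0). This point's x axis is across the thickness and points away from the empty well; y is along the bar.
- opposite_jar (a point): Centre of the top of the fixed blue-lidded jar opposite the empty well, 132 mm above the worktop. The deck's other three wells, 90, 180 and 270 degrees from the empty one and also 95 mm from the axis, hold jars like the red one with blue, green and yellow lids, fixed to the deck.
- caddy_base: Grey round base of the carousel, 276 mm in diameter, 18 mm high, fixed to the worktop; origin on the carousel's axis at the worktop. Its -x axis is the FRONT: an orange pointer, 30 mm wide, lies on the worktop there and reaches about 197 mm from the axis.
- carousel (a joint): Turn of the carousel's deck on its base, rad, growing anticlockwise seen from above. 0 (or any whole turn) has the empty well exactly at the front, over the pointer. It turns freely either way, and light friction (about 0.05 N m) keeps it where it is left.
- jar_grey_mid (a point): Centre, half-way up, of a bystander: a like jar with a GREY lid and grey band. Same size as the red one; it and the red jar may stand in either place. Leave it alone.
- bleach_jug: Bystander: closed yellow jug, 90 x 130 mm, 237 mm tall; origin under its centre.
- peg_mug: Bystander: blue ceramic mug of wood pegs, 80 mm in diameter, 90 mm tall, pegs to about 113 mm; origin under its centre, handle to +y.
- lint_comb: Bystander: flat stainless lint comb, 150 mm long along x, 70 mm wide at the head, 10 mm thick; origin under its middle.
- clear_box: Bystander: closed small clear box with a blue latch, 82 x 112 x 55 mm; origin under its centre.
- softener: Bystander: closed blue bottle, 68 mm in diameter, 190 mm tall; origin under its centre.
Not all that is in view belongs to the job. Leave any yellow look-alike of the part that bears jar_red_mid alone.

How it is judged (in metres and radians):
On the way, in this order (a step that is already met when the one before it is completed fails the run):
1. the red jar stands in the well, let go of, while the well is still away from the front (horizontal distance between jar_red_mid and well below 0.008 m and height (world z) of jar_red_mid between 0.078 and 0.087 m and angle between jar_red_mid's own z axis and vertical below 0.1 rad and contact force between the fingers and jar_red below 0.3 N and x of jar_red_mid in the frame of caddy_base above -0.08 m), for 0.2 s.
2. the carousel is turned so that the seated jar faces the front, with the handle held (horizontal distance between jar_red_mid and well below 0.008 m and height (world z) of jar_red_mid between 0.078 and 0.087 m and angle between jar_red_mid's own z axis and vertical below 0.1 rad and x of jar_red_mid in the frame of caddy_base below -0.08 m and y of jar_red_mid in the frame of caddy_base between -0.01 and 0.01 m and contact force between the fingers and jar_red below 0.3 N and contact force between the fingers and carousel_c0 above 3 N), for 0.2 s.
At the end, for the whole second after the job is handed in: Red jar upright (0.1 rad) on the well floor, within 8 mm of its centre, not touched by the fingers, facing the front within 10 mm of the pointer line; carousel under 0.05 rad/s; fingers grip the handle with over 3 N, grasp point within 35 mm of its grip point (all of step 2 and distance between the grasp point and handle_grip below 0.035 m and velocity of joint carousel between -0.05 and 0.05 rad/s); the arm keeps its last pose, push and grip.
It fails at once if the red jar is tipped over (angle between jar_red_mid's own z axis and vertical above 0.6 rad).
It fails at once if another thing on the worktop is moved more than 30 mm (distance of any of jar_grey_mid, bleach_jug, peg_mug, lint_comb, clear_box, softener from where it was at the start of the episode above 0.03 m).
It also fails if it takes over 72 s, if anything falls off the work surface, if the arm or the gripper's body presses on something with over 40 N, if the wrist force passes 120 N, or if a joint passes its speed limit or range.

## Working session

There is one attempt and no reset: what is moved stays moved. The work goes in short steps, Python scripts to look and compute and a shell command to move; the robot and the scene stay as the last step left them, time stands still between calls to the robot, and variables do not carry over. Pictures are saved under pics/ and viewed, and the job is handed in when it is done.

```bash
mkdir -p pics; ls; python3 - <<'E'
from station import *
import cv2,numpy as np
np.set_printoptions(precision=4,suppress=True)
s=observe();print(s)
for n in ("side","top","wrist"):
    print(n,camera_info(n)); cv2.imwrite(f"pics/{n}0.png",snapshot(n))
E
```

```text
pics
{'clock': 0.0, 'joint_positions': array([ 1.3672,  0.5018, -0.4268,  1.5514,  0.2208,  1.1383, -0.2103]), 'dq': array([-0.0009,  0.    , -0.0011, -0.0002,  0.0002, -0.0024, -0.0007]), 'effort': array([  0.0014, -56.9529,  -5.8157, -28.0941,   0.0106,   0.0119,
         0.0001]), 'tcp_pos': array([ 292.1589, -579.8622,  230.2708]), 'eef_rot': array([[ 0.893 ,  0.45  , -0.0008],
       [ 0.45  , -0.893 ,  0.0018],
       [ 0.0001, -0.002 , -1.    ]]), 'contact_force': array([-0.4237, -0.1365,  0.1625]), 'moment': array([-0.023 ,  0.0049, -0.0262]), 'width': 85.45421062081876}
side {'K': array([[560.815 ,   0.    , 318.6364],
       [  0.    , 560.815 , 235.5443],
       [  0.    ,   0.    ,   1.    ]]), 'eye': array([-151.5856,  658.9995, 1150.1605]), 'rotation': array([[-0.655 , -0.555 ,  0.5127],
       [-0.7553,  0.4619, -0.4649],
       [ 0.0212, -0.6918, -0.7218]])}
top {'K': array([[523.1433,   0.    , 320.5133],
       [  0.    , 523.1433, 235.9808],
       [  0.    ,   0.    ,   1.    ]]), 'eye': array([ 432.0072,    0.9612, 1168.5664]), 'rotation': array([[ 0.0105, -0.9916,  0.129 ],
       [-0.9999, -0.0112, -0.0053],
       [ 0.0068, -0.1289, -0.9916]])}
wrist {'K': array([[371.6483,   0.    , 318.662 ],
       [  0.    , 371.6483, 243.3129],
       [  0.    ,   0.    ,   1.    ]]), 'eye': array([ 355.6076, -548.6751,  373.3646]), 'rotation': array([[ 0.4506, -0.8567, -0.251 ],
       [-0.8927, -0.4325, -0.1265],
       [-0.0002,  0.281 , -0.9597]])}
```

View pics/side0.png

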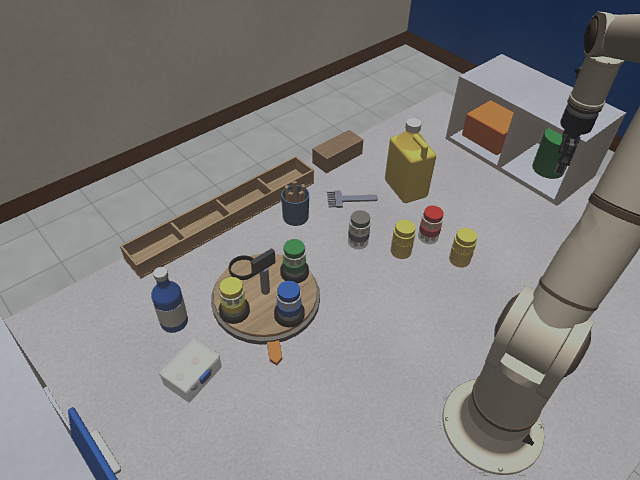

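View pics/top0.png

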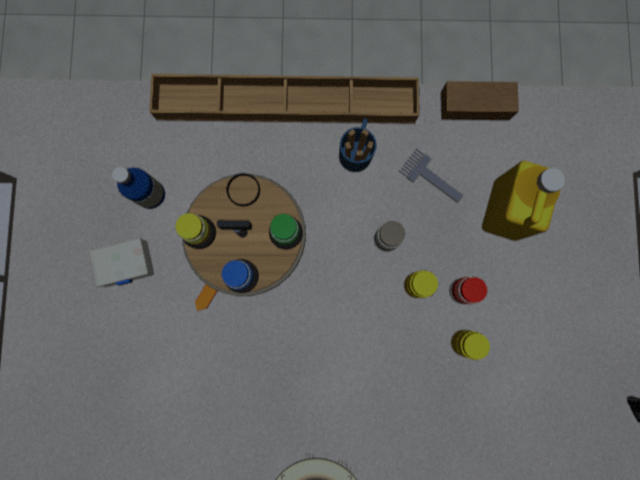

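View pics/wrist0.png

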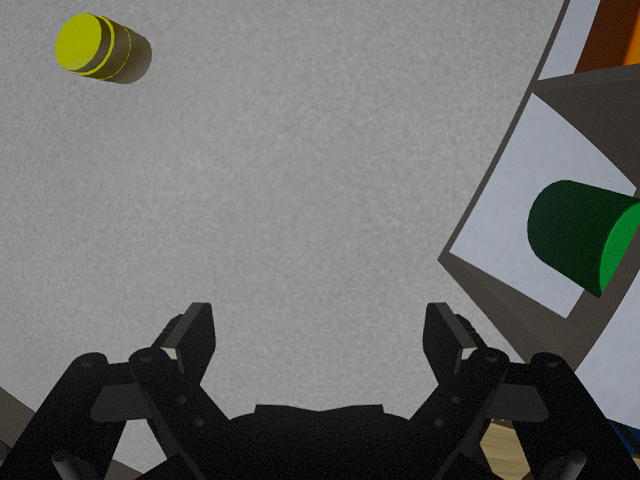

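Top picture: the red jar is at about (471,290). It could be confused with the yellow look-alikes at (423,284) and (473,345), or the grey jar at (390,235). The empty well's black ring is at (243,190), the handle at (235,226), and the pointer tip at about (203,305). By the description I choose the red lid at (471,290), and I'll check it in crops.

```bash
python3 - <<'E'
import cv2
t=cv2.imread("pics/top0.png");s=cv2.imread("pics/side0.png")
cv2.imwrite("pics/c1.png",cv2.resize(t[160:320,165:325],None,fx=3.75,fy=3.75,interpolation=2))
cv2.imwrite("pics/c2.png",cv2.resize(t[210:370,370:530],None,fx=3.75,fy=3.75,interpolation=2))
cv2.imwrite("pics/c3.png",cv2.resize(s[190:290,330:490],None,fx=5,fy=5,interpolation=2))
cv2.imwrite("pics/c4.png",cv2.resize(s[230:380,190:340],None,fx=4,fy=4,interpolation=2))
E
```

```text
(no output)
```

View pics/c1.png

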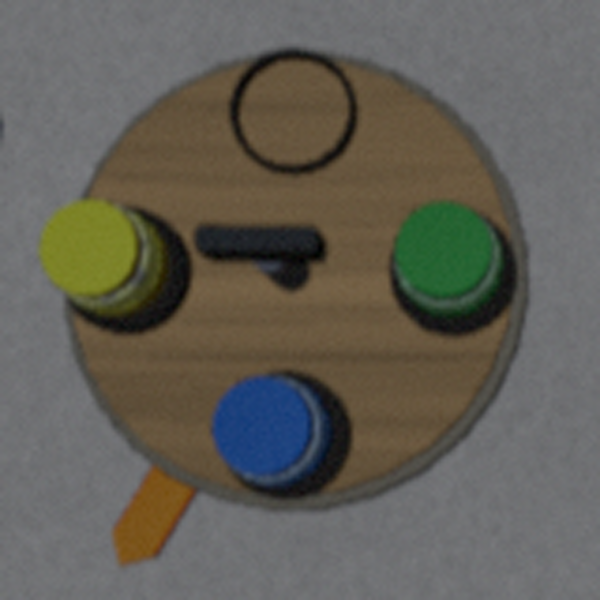

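View pics/c2.png

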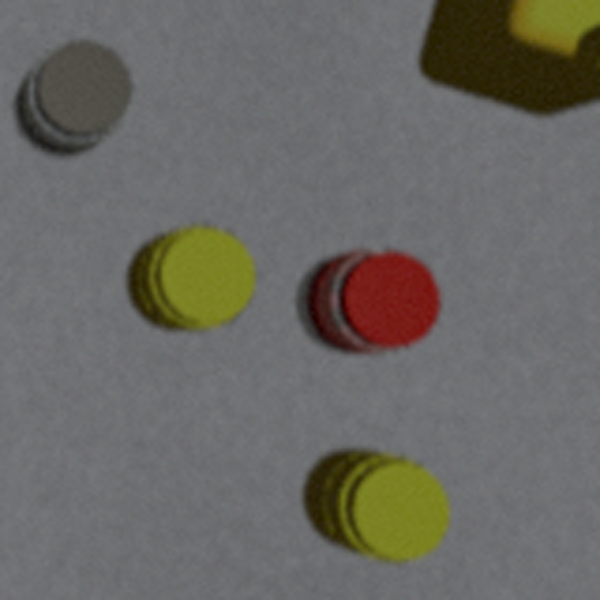

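View pics/c3.png

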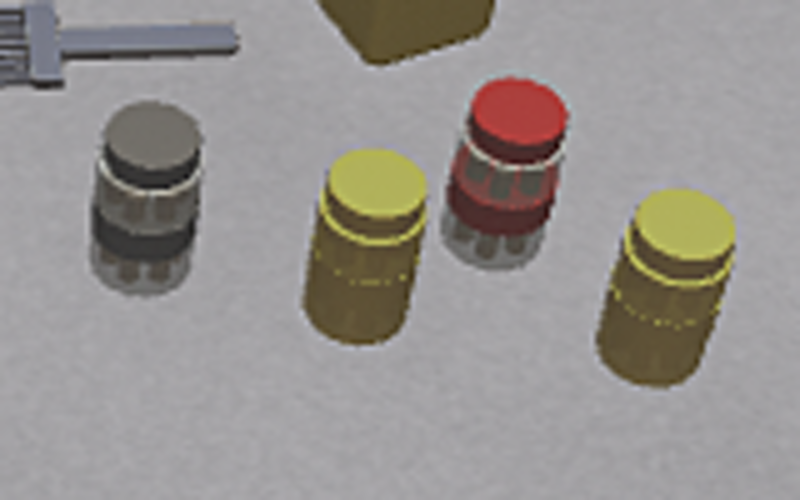

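View pics/c4.png

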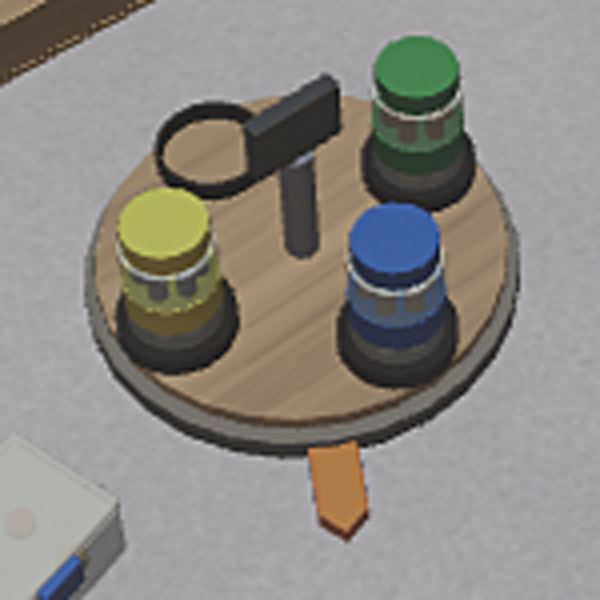

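```bash
cat > h.py <<'E'
from station import *
import cv2,numpy as np
np.set_printoptions(precision=4,suppress=True)
def px(n,u,v,z):
    c=camera_info(n);K=c["K"]
    d=c["rotation"]@np.array([(u-K[0,2])/K[0,0],(v-K[1,2])/K[1,1],1]);e=c["eye"]
    return (e+d*(z-e[2])/d[2])[:2]
def pw(u,v,z,c=None):
    c=c or camera_info("wrist");K=c["K"]
    x=np.array([u-K[0,2],v-K[1,2]])/K[0,0];r=np.hypot(*x)
    d=c["rotation"]@np.array([*(x*np.sin(r)/max(r,1e-9)),np.cos(r)]);e=c["eye"]
    return (e+d*(z-e[2])/d[2])[:2]
def totool(p,grip=None):
    "shift (cm) of tcp to world p in tool axes"
    s=observe();return s["eef_rot"].T@(np.array(p)-s["tcp_pos"])/10
E
python3 - <<'E'
from h import *
import station
print([k for k in dir(station) if not k.startswith('_')], getattr(station,'grip_point_offset',None))
f=lambda x,y,k,a,b:((x+.5)/k-.5+a,(y+.5)/k-.5+b)
T=lambda x,y,z,a=165,b=160:px("top",*f(x,y,3.75,a,b),z)
S=lambda x,y,z,k=4,a=190,b=230:px("side",*f(x,y,k,a,b),z)
print("red",T(391,300,100,370,210),S(518,111,100,5,330,190))
print("y1",T(207,277,100,370,210),S(376,183,100,5,330,190))
print("y2",T(400,510,100,370,210),S(684,225,100,5,330,190))
print("grey",T(85,88,100,370,210),S(153,135,100,5,330,190))
print("well",T(293,112,46),S(217,150,46))
for n,t,s in (("b",(263,425),(394,240)),("y",(89,249),(165,224)),("g",(444,250),(417,75))): print(n,T(*t,132),S(*s,132))
print("bar",T(260,243,167))
print("ptr",T(123,565,3),S(347,540,3))
print("ptr edges",T(195,490,3),T(157,557,3),T(113,530,3),T(150,468,3))
E
```

```text
['Unreachable', 'camera_info', 'grip_point_offset', 'hand_in', 'observe', 'snapshot'] 18.700000000000003
red [ 464.3855 -318.3457] [ 462.5611 -315.8439]
y1 [ 475.7651 -218.4694] [ 474.2987 -215.4334]
y2 [ 352.4318 -320.107 ] [ 349.3871 -317.3045]
grey [ 578.7056 -152.8416] [ 576.2438 -149.5642]
well [678.6325 166.0077] [670.9519 169.8884]
b [491.1847 164.1824] [486.4821 169.9294]
y [583.9299 259.8216] [580.3702 263.7173]
g [585.561   70.6109] [577.6573  78.5746]
bar [582.9372 163.1782]
ptr [415.5133 264.0372] [412.9628 266.8593]
ptr edges [459.7793 223.3845] [420.3742 244.276 ] [435.8451 270.746 ] [472.4323 250.4158]
```

The close crop shows a red lid and red band with pegs inside, so (471,290) is the right jar. It is at about (463.5,-317). The carousel axis is at about (583,167), the well is in the +x direction, and the pointer is at about 150°. I'll move above the red jar.

```bash
python3 -m crank '[[27,-15.8,0,0,0,0,1],[27,-15.8,0,0,0,0,1],[27,-15.8,0,0,0,0,1],[27,-15.8,0,0,0,0,1],[27,-15.8,0,0,0,0,1]]'
python3 - <<'E'
from h import *
s=observe();print(s["joint_positions"],s["tcp_pos"])
E
```

```text
clock: 0.65
tcp_pos: [429.0, -368.7, 231.2]
eef_rot: [[0.893, 0.45, -0.0], [0.45, -0.893, 0.0], [-0.0, -0.0, -1.0]]
contact_force: [1.3, -0.9, -0.4]
width: 85.4
[ 1.0814  0.3629 -0.5227  1.7646  0.2037  1.0681 -0.6161] [ 428.9934 -368.7317  231.1858]
```

```bash
python3 -m crank '[[5.4,-3.1,0,0,0,0,1],[5.4,-3.1,0,0,0,0,1],[5.4,-3.1,0,0,0,0,1],[5.4,-3.1,0,0,0,0,1]]'
python3 - <<'E'
from h import *
np.save("wc.npy",camera_info("wrist"),allow_pickle=True)
cv2.imwrite("pics/w1.png",snapshot("wrist"))
E
```

```text
clock: 1.05
tcp_pos: [461.8, -319.8, 231.0]
eef_rot: [[0.893, 0.449, -0.001], [0.449, -0.893, -0.001], [-0.001, 0.0, -1.0]]
contact_force: [0.2, -0.1, 0.1]
width: 85.4
```

View pics/w1.png

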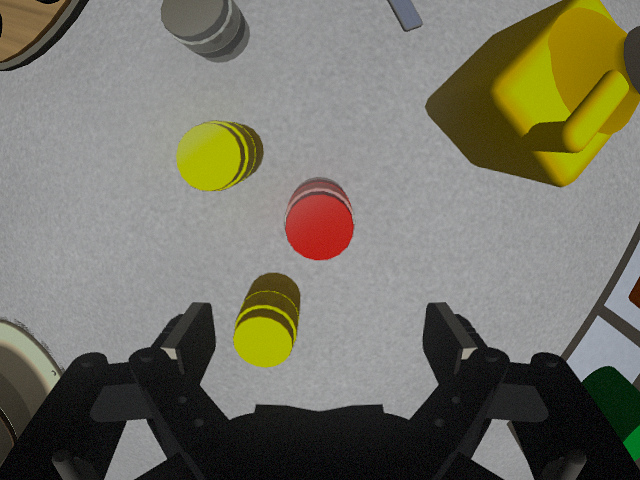

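```bash
python3 - <<'E'
from h import *
c=np.load("wc.npy",allow_pickle=True).item()
for n,u,v in (("red",319.5,226),("y1",216,156),("y2",264,341)): print(n,pw(u,v,100,c))
r=(pw(319.5,226,100,c))
print(totool([*r,231]))
print("jug corner",pw(428,106,0,c),pw(478,162,0,c))
E
```

```text
red [ 466.0147 -319.3917]
y1 [ 479.8355 -225.5728]
y2 [ 354.0559 -322.3854]
[ 0.4801  0.0959 -0.0011]
jug corner [ 607.0472 -372.1645] [ 584.1426 -449.3085]
```

```bash
python3 -m crank '[[0.35,0,4.6,0,0,0,1],[0.35,0,9.2,0,0,0,1],[0.35,0,13.8,0,0,0,1],[0.35,0,18.6,0,0,0,1],[0.35,0,18.6,0,0,0,1]]'
python3 - <<'E'
from h import *
cv2.imwrite("pics/w2.png",snapshot("wrist"))
E
```

```text
clock: 1.6
tcp_pos: [458.7, -316.2, 38.1]
eef_rot: [[0.895, 0.447, -0.012], [0.447, -0.895, 0.008], [-0.008, -0.012, -1.0]]
contact_force: [-0.6, 0.4, 0.1]
width: 85.6
```

View pics/w2.png

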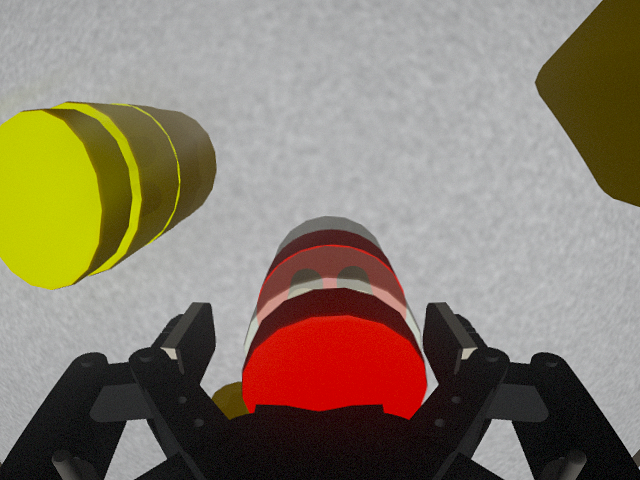

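The jar stands between the open fingers, with its lid spanning about px 243–427 and the pads at 215 and 425. I'll close gently.

```bash
python3 -m crank '[[0,0,0,0,0,0,1],[0,0,0,0,0,0,0.8],[0,0,0,0,0,0,0.6],[0,0,0,0,0,0,0.5],[0,0,0,0,0,0,0.5]]' 30
```

```text
clock: 2.15
tcp_pos: [467.4, -318.3, 48.2]
eef_rot: [[0.893, 0.45, 0.003], [0.45, -0.893, -0.003], [0.001, 0.005, -1.0]]
contact_force: [-1.6, 0.5, 6.9]
width: 57.0
```

```bash
python3 -m crank '[[0,0,0,0,0,0,0.5],[0,0,0,0,0,0,0.5],[0,0,0,0,0,0,0.5]]' 40
python3 -m crank '[[0,0,-3,0,0,0,0.5],[0,0,-6,0,0,0,0.5],[0,0,-10,0,0,0,0.5],[0,0,-14,0,0,0,0.5],[0,0,-16,0,0,0,0.5]]'
python3 -m crank '[[0,0,0,0,0,0,0.5],[0,0,0,0,0,0,0.5],[0,0,0,0,0,0,0.5]]'
python3 - <<'E'
from h import *
s=observe();print(s["joint_positions"],s["tcp_pos"],s["contact_force"])
cv2.imwrite("pics/w3.png",snapshot("wrist"));cv2.imwrite("pics/s3.png",snapshot("side"))
E
```

```text
clock: 2.45
tcp_pos: [467.3, -318.4, 48.2]
eef_rot: [[0.893, 0.45, 0.003], [0.45, -0.893, -0.003], [0.001, 0.005, -1.0]]
contact_force: [-1.0, 0.3, 7.5]
width: 57.3
clock: 2.95
tcp_pos: [467.6, -317.9, 210.5]
eef_rot: [[0.893, 0.45, 0.005], [0.45, -0.893, -0.005], [0.003, 0.007, -1.0]]
contact_force: [0.3, -0.5, -2.1]
width: 57.0
clock: 3.25
tcp_pos: [464.6, -316.6, 204.0]
eef_rot: [[0.893, 0.45, -0.002], [0.45, -0.893, 0.001], [-0.001, -0.002, -1.0]]
contact_force: [-0.4, 0.7, -2.2]
width: 56.8
[ 0.9853  0.3933 -0.545   1.7976  0.2356  1.018  -0.7551] [ 464.6196 -316.5692  204.0261] [-0.377   0.7331 -2.243 ]
```

View pics/w3.png

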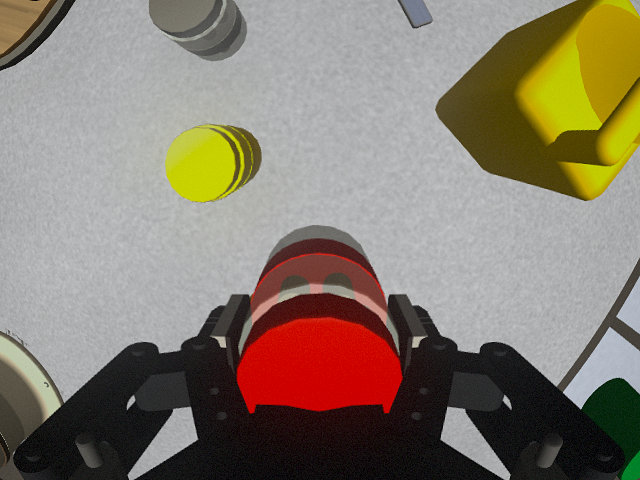

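View pics/s3.png

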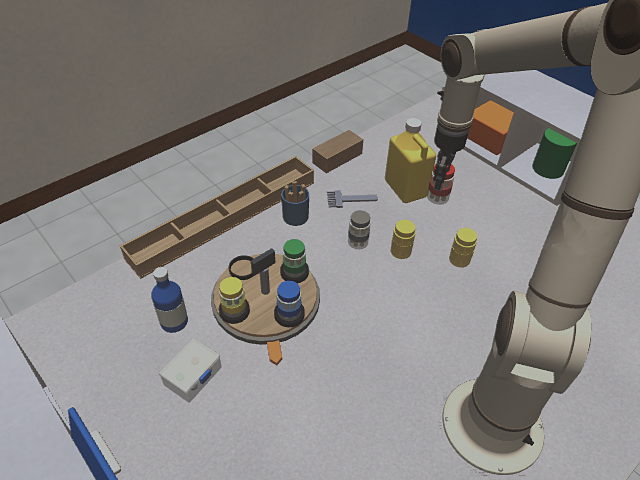

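The jar is held upright (lid centred near px (320,370)) and clear of the table. Next I'll measure its offset in the jaws and carry it to a viewing spot just short of the well.

```bash
python3 - <<'E'
from h import *
s=observe()
p=pw(320,318,204+51.8);R=s["eef_rot"]
print(p, R.T@np.array([p[0]-s["tcp_pos"][0],p[1]-s["tcp_pos"][1],51.8]))
E
python3 -m crank '[[3,-3.5,-3,0,0,0,0.5],[6,-7,-6,0,0,0,0.5],[9,-10.5,-6,0,0,0,0.5],[12,-14,-6,0,0,0,0.5],[15,-17.5,-6,0,0,0,0.5]]'
python3 -m crank '[[3,-3.5,0,0,0,0,0.5],[6,-7,0,0,0,0,0.5],[9,-10.5,0,0,0,0,0.5],[12,-14,0,0,0,0,0.5],[13.7,-16.2,0,0,0,0,0.5]]'
python3 -m crank '[[0,0,0,0,0,0,0.5],[0,0,0,0,0,0,0.5],[0,0,0,0,0,0,0.5]]'
python3 - <<'E'
from h import *
s=observe();print(s["joint_positions"],s["tcp_pos"])
np.save("wc.npy",camera_info("wrist"),allow_pickle=True)
cv2.imwrite("pics/w4.png",snapshot("wrist"))
E
```

```text
[ 485.5719 -307.138 ] [ 22.7323   0.9088 -51.8322]
clock: 3.85
tcp_pos: [520.9, -90.9, 264.8]
eef_rot: [[0.893, 0.45, -0.001], [0.45, -0.893, 0.0], [-0.0, -0.001, -1.0]]
contact_force: [0.5, -0.5, -1.7]
width: 57.0
clock: 4.35
tcp_pos: [570.0, 117.8, 264.3]
eef_rot: [[0.891, 0.454, -0.002], [0.454, -0.891, 0.002], [-0.0, -0.003, -1.0]]
contact_force: [-0.6, -0.1, -1.8]
width: 57.1
clock: 4.65
tcp_pos: [570.1, 111.4, 264.3]
eef_rot: [[0.894, 0.449, -0.002], [0.449, -0.894, -0.001], [-0.002, 0.0, -1.0]]
contact_force: [-0.1, -0.4, -1.7]
width: 57.1
[ 0.3256  0.4024 -0.731   1.6841  0.2886  1.1682 -1.5862] [570.105  111.3856 264.2587]
```

View pics/w4.png

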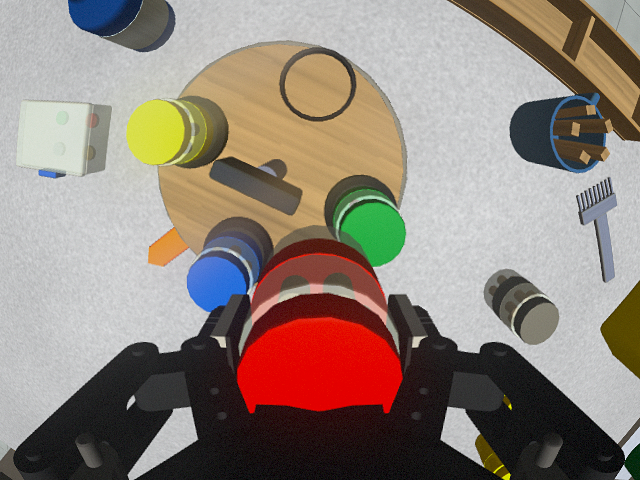

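```bash
python3 - <<'E'
from h import *
i=cv2.imread("pics/w4.png")
cv2.imwrite("pics/c5.png",cv2.resize(i[30:140,110:370],None,fx=3,fy=3,interpolation=2))
c=np.load("wc.npy",allow_pickle=True).item()
print("well",pw(317.5,84,46,c),"y",pw(159,132,132,c),"g",pw(370,228,132,c),"b",pw(221,281,132,c),"tip",pw(150,263,3,c))
E
```

```text
well [679.5254 166.4743] y [586.2264 256.985 ] g [590.0353  76.2816] b [496.8451 162.9487] tip [410.9159 264.1313]
```

View pics/c5.png

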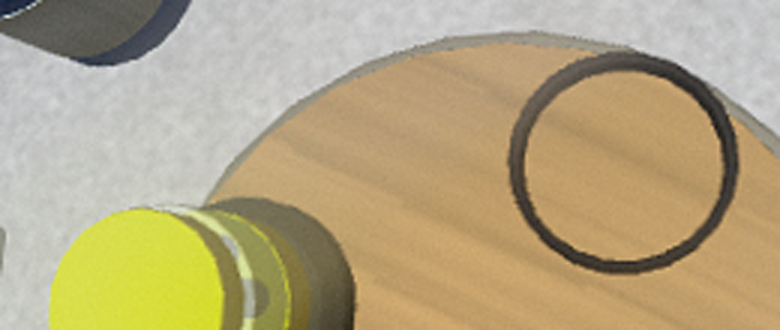

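```bash
python3 -m crank '[[4,0,0,0,0,0,0.5],[8,0,0,0,0,0,0.5],[11,0,0,0,0,0,0.5],[12.4,0,0,0,0,0,0.5],[12.4,0,0,0,0,0,0.5]]'
python3 -m crank '[[0,0,4,0,0,0,0.5],[0,0,8,0,0,0,0.5],[0,0,12,0,0,0,0.5],[0,0,14.5,0,0,0,0.5],[0,0,14.5,0,0,0,0.5]]'
python3 -m crank '[[0,0,0,0,0,0,0.5],[0,0,0,0,0,0,0.5],[0,0,0,0,0,0,0.5]]'
python3 - <<'E'
from h import *
s=observe();print(s["joint_positions"],s["tcp_pos"])
np.save("wc.npy",camera_info("wrist"),allow_pickle=True)
i=snapshot("wrist");cv2.imwrite("pics/w5.png",i)
t=snapshot("top");s=snapshot("side")
cv2.imwrite("pics/c6.png",np.hstack([cv2.resize(t[140:260,180:300],None,fx=3.3,fy=3.3,interpolation=2),cv2.resize(s[200:320,190:310],None,fx=3.3,fy=3.3,interpolation=2)]))
E
```

```text
clock: 5.2
tcp_pos: [682.4, 168.1, 264.1]
eef_rot: [[0.894, 0.448, -0.001], [0.448, -0.894, 0.001], [-0.0, -0.001, -1.0]]
contact_force: [0.0, 0.1, -1.6]
width: 57.0
clock: 5.7
tcp_pos: [677.5, 165.2, 115.4]
eef_rot: [[0.894, 0.448, -0.009], [0.448, -0.894, -0.004], [-0.009, -0.001, -1.0]]
contact_force: [-0.5, -0.5, -2.2]
width: 57.0
clock: 6.0
tcp_pos: [682.6, 169.2, 123.0]
eef_rot: [[0.893, 0.45, 0.004], [0.45, -0.893, 0.001], [0.004, 0.001, -1.0]]
contact_force: [0.4, -0.1, -0.7]
width: 57.3
[ 0.1215  0.7504 -0.6259  1.4846  0.477   1.0577 -1.716 ] [682.5939 169.1981 122.9835]
```

View pics/w5.png

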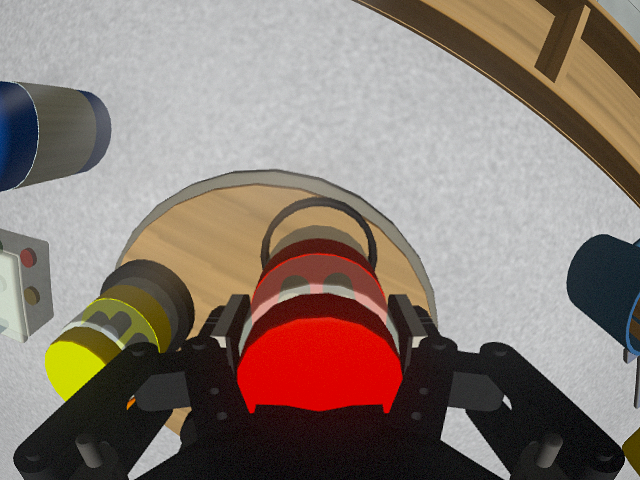

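View pics/c6.png

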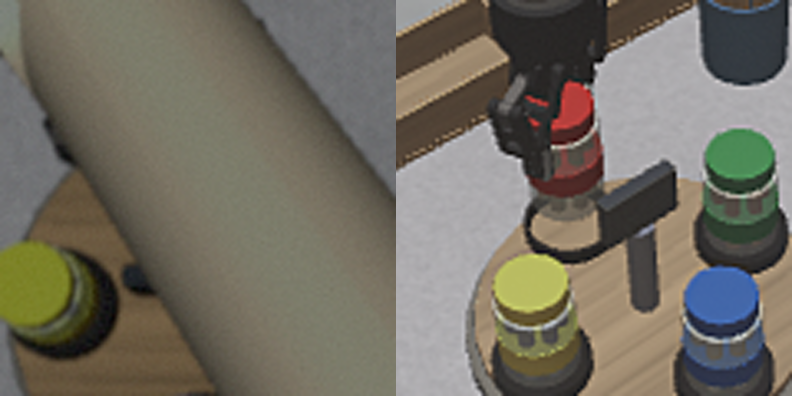

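```bash
python3 - <<'E'
from h import *
i=cv2.imread("pics/w5.png")
cv2.imwrite("pics/c7.png",cv2.resize(i[180:310,230:410],None,fx=4,fy=4,interpolation=2))
c=np.load("wc.npy",allow_pickle=True).item();s=observe();R=s["eef_rot"];t=s["tcp_pos"]
def q(u,v,z):
    p=pw(u,v,z,c);return R.T@(np.array([*p,z])-t)
print("ring outer apex",q(320,197,46)-[37,0,0])
print("jar bottom apex",q(320,227,74.8)-[29,0,0])
print("lid",q(320,318,174.8)-[26.5,0,0])
print("ring L,R",q(261,253,46),q(377,253,46))
E
```

```text
ring outer apex [-1.0721  1.8679 75.8536]
jar bottom apex [-4.549   1.726  47.0304]
lid [ -3.4129   1.2043 -52.9729]
ring L,R [  0.7821 -35.0512  75.7588] [ 0.7384 37.6605 75.8066]
```

View pics/c7.png

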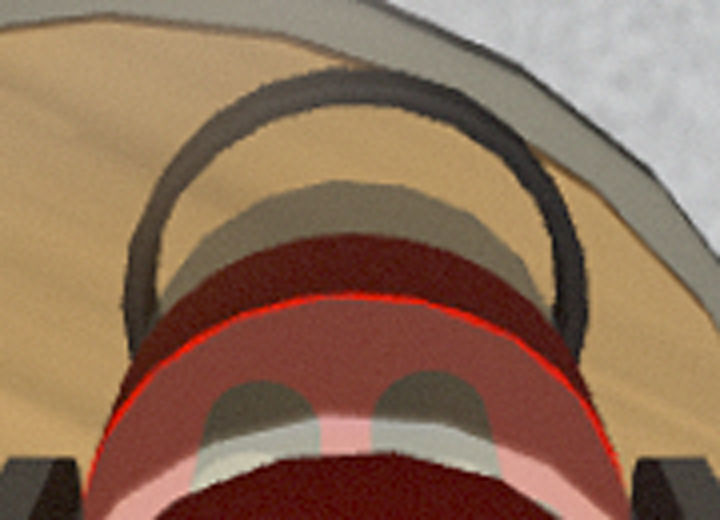

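The jar needs to move about 3 mm along tool +x; y is aligned. I'll correct that and lower.

```bash
python3 -m crank '[[0.3,0,0.5,0,0,0,0.5],[0.3,0,1,0,0,0,0.5],[0.3,0,1.5,0,0,0,0.5],[0.3,0,2,0,0,0,0.5],[0.3,0,2,0,0,0,0.5]]'
python3 -m crank '[[0,0,0,0,0,0,0.5],[0,0,0,0,0,0,0.5]]'
python3 - <<'E'
from h import *
c=camera_info("wrist");s=observe();R=s["eef_rot"];t=s["tcp_pos"];print(t)
np.savez("st.npz",R=R,t=t);np.save("wc.npy",c,allow_pickle=True)
i=snapshot("wrist");cv2.imwrite("pics/c8.png",cv2.resize(i[180:310,230:410],None,fx=4,fy=4,interpolation=2))
E
```

```text
clock: 6.65
tcp_pos: [683.0, 170.0, 98.8]
eef_rot: [[0.893, 0.45, -0.002], [0.45, -0.893, -0.001], [-0.002, -0.001, -1.0]]
contact_force: [0.1, 0.3, -2.0]
width: 57.3
clock: 6.85
tcp_pos: [684.0, 170.4, 100.5]
eef_rot: [[0.893, 0.45, 0.0], [0.45, -0.893, 0.0], [0.0, -0.0, -1.0]]
contact_force: [0.7, 0.5, -1.2]
width: 57.1
[683.9888 170.3655 100.4882]
```

View pics/c8.png

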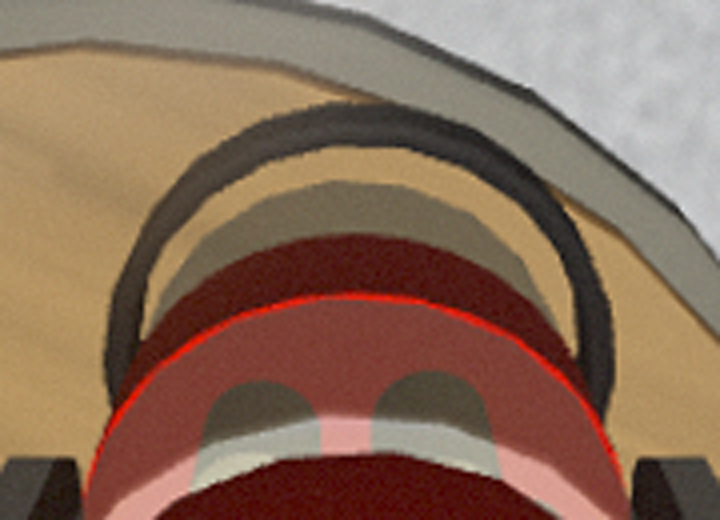

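```bash
python3 - <<'E'
from h import *
c=np.load("wc.npy",allow_pickle=True).item();s=np.load("st.npz");R=s["R"];t=s["t"]
def q(u,v,z):
    p=pw(u,v,z,c);return R.T@(np.array([*p,z])-t)
b=t[2]-48.2
print("ring",q(319.5,205,46)-[37,0,0],q(319.5,216.5,46)-[33,0,0])
print("jar",q(318,225,b)-[29,0,0])
print("LR",q(256.25,268,46),q(383.25,268,46))
E
```

```text
ring [-2.6243  1.1644 54.5002] [-4.9804  1.1718 54.498 ]
jar [-4.223   0.3587 48.2087]
LR [ -1.8494 -34.8964  54.4891] [-1.8523 37.6569 54.4858]
```

The jar and ring now agree to within about 1 mm, so I'll lower it to the floor.

```bash
python3 -m crank '[[0,0.05,0.5,0,0,0,0.5],[0,0.05,1,0,0,0,0.5],[0,0.05,1.4,0,0,0,0.5],[0,0.05,1.7,0,0,0,0.5],[0,0.05,1.7,0,0,0,0.5]]'
python3 -m crank '[[0,0,0.1,0,0,0,0.5],[0,0,0.15,0,0,0,0.5],[0,0,0.15,0,0,0,0.5],[0,0,0.15,0,0,0,0.5]]'
```

```text
clock: 7.4
tcp_pos: [683.6, 169.7, 82.5]
eef_rot: [[0.893, 0.45, -0.001], [0.45, -0.893, -0.0], [-0.001, -0.0, -1.0]]
contact_force: [0.2, -0.6, -2.3]
width: 56.7
clock: 7.8
tcp_pos: [684.2, 169.9, 82.0]
eef_rot: [[0.893, 0.45, 0.0], [0.45, -0.893, 0.0], [0.0, 0.0, -1.0]]
contact_force: [1.0, -0.3, -2.4]
width: 57.3
```

```bash
python3 -m crank '[[0,0,0.1,0,0,0,0.5],[0,0,0.2,0,0,0,0.5],[0,0,0.2,0,0,0,0.5],[0,0,0.2,0,0,0,0.5]]'
python3 -m crank '[[0,0,0.1,0,0,0,0.5],[0,0,0.2,0,0,0,0.5],[0,0,0.2,0,0,0,0.5],[0,0,0.2,0,0,0,0.5]]'
python3 - <<'E'
from h import *
i=snapshot("wrist");cv2.imwrite("pics/w9.png",i)
s=snapshot("side");cv2.imwrite("pics/c9.png",cv2.resize(s[200:340,190:330],None,fx=4,fy=4,interpolation=2))
E
```

```text
clock: 8.2
tcp_pos: [684.3, 170.0, 80.5]
eef_rot: [[0.893, 0.45, 0.001], [0.45, -0.893, 0.0], [0.001, 0.0, -1.0]]
contact_force: [-1.7, -1.1, 3.7]
width: 56.6
clock: 8.6
tcp_pos: [684.6, 170.9, 80.4]
eef_rot: [[0.893, 0.451, 0.002], [0.451, -0.893, 0.001], [0.002, 0.0, -1.0]]
contact_force: [-5.7, -0.8, 13.4]
width: 57.3
```

View pics/w9.png

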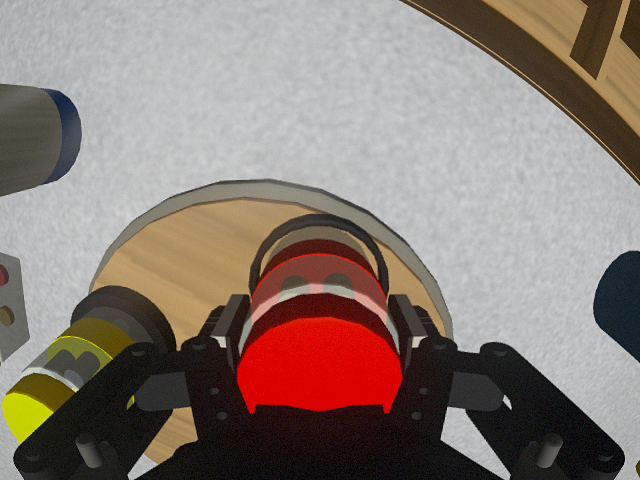

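View pics/c9.png

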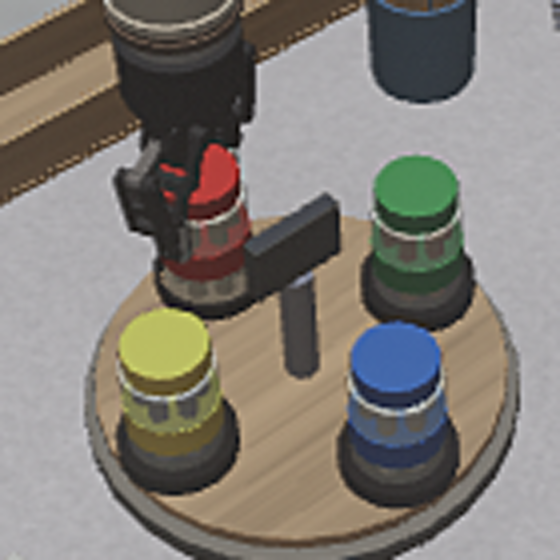

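It touched at TCP 80.4, where the floor is expected (80.2), and the ring surrounds the jar's foot. I'll ease off and open.

```bash
python3 -m crank '[[0,0,-0.2,0,0,0,0.5],[0,0,-0.2,0,0,0,0.6],[0,0,-0.2,0,0,0,0.75],[0,0,-0.2,0,0,0,0.9],[0,0,-0.2,0,0,0,1]]'
python3 -m crank '[[0,0,0,0,0,0,1],[0,0,0,0,0,0,1],[0,0,0,0,0,0,1]]'
python3 - <<'E'
from h import *
i=snapshot("wrist");cv2.imwrite("pics/w10.png",i)
E
```

```text
clock: 9.2
tcp_pos: [683.9, 169.5, 79.3]
eef_rot: [[0.893, 0.45, -0.001], [0.45, -0.893, -0.0], [-0.001, -0.0, -1.0]]
contact_force: [-0.0, -0.7, -0.5]
width: 85.2
clock: 9.5
tcp_pos: [684.0, 169.8, 79.7]
eef_rot: [[0.893, 0.45, -0.0], [0.45, -0.893, 0.0], [-0.0, -0.0, -1.0]]
contact_force: [-0.3, 0.6, 0.2]
width: 85.2
```

View pics/w10.png

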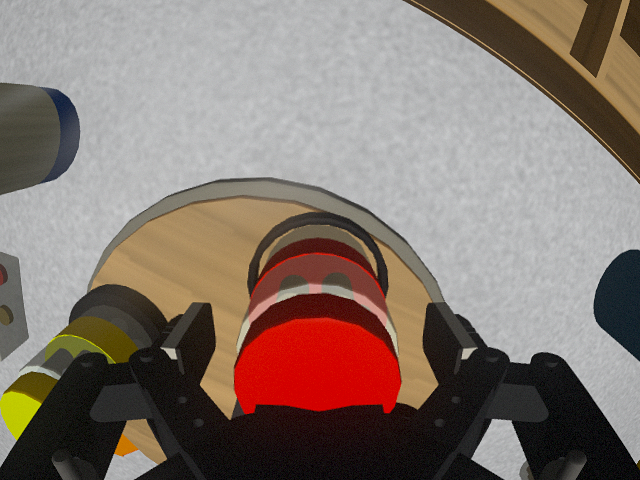

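The jar is released and standing, with clear gaps to both pads (215|235 and 400|425). I'll lift straight up.

```bash
python3 -m crank '[[0,0,-2,0,0,0,1],[0,0,-5,0,0,0,1],[0,0,-9,0,0,0,1],[0,0,-13,0,0,0,1],[0,0,-17,0,0,0,1]]'
python3 -m crank '[[-6,0,0,0,0,-0.14,1],[-10,0,0,0,0,-0.28,1],[-10,0,0,0,0,-0.42,1],[-10,0,0,0,0,-0.56,1],[-10,0,0,0,0,-0.56,1]]'
python3 -m crank '[[0,0,0,0,0,0,1],[0,0,0,0,0,0,1],[0,0,0,0,0,0,1]]'
python3 - <<'E'
from h import *
s=observe();print(s["joint_positions"],s["tcp_pos"])
c=camera_info("wrist");s=observe();R=s["eef_rot"];t=s["tcp_pos"]
np.savez("st.npz",R=R,t=t);np.save("wc.npy",c,allow_pickle=True)
i=snapshot("wrist");cv2.imwrite("pics/w11.png",i)
E
```

```text
clock: 10.05
tcp_pos: [684.0, 170.1, 253.3]
eef_rot: [[0.893, 0.45, 0.001], [0.45, -0.893, 0.001], [0.002, 0.0, -1.0]]
contact_force: [1.2, 0.5, -0.3]
width: 85.3
clock: 10.55
tcp_pos: [594.8, 124.5, 251.6]
eef_rot: [[0.517, 0.856, 0.002], [0.856, -0.517, -0.0], [0.001, 0.002, -1.0]]
contact_force: [0.2, -0.1, 0.0]
width: 85.6
clock: 10.85
tcp_pos: [595.0, 125.2, 250.1]
eef_rot: [[0.519, 0.855, 0.0], [0.855, -0.519, 0.0], [0.0, 0.0, -1.0]]
contact_force: [0.1, 0.1, 0.5]
width: 85.3
[ 0.3639  0.5042 -0.8451  1.632   0.4001  1.1876 -1.1168] [594.9541 125.2132 250.0519]
```

View pics/w11.png

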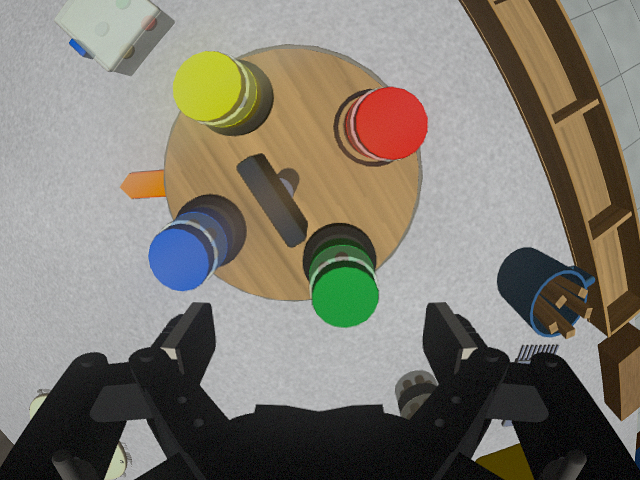

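The red jar sits inside its ring with its lid at (391,123). The bar runs from (250,160) to (295,240), and the pointer is at (140,185). I'll measure next.

```bash
python3 - <<'E'
from h import *
i=cv2.imread("pics/w11.png")
cv2.imwrite("pics/c10.png",cv2.resize(i[50:250,110:310],None,fx=3,fy=3,interpolation=2))
c=np.load("wc.npy",allow_pickle=True).item()
for n,u,v in (("r",391.5,123),("y",208,87),("b",183,257),("g",344.5,292)): print(n,pw(u,v,132,c))
E
```

```text
r [681.0994 168.4126]
y [584.8504 259.1033]
b [496.4513 164.8697]
g [588.8694  76.2291]
```

View pics/c10.png

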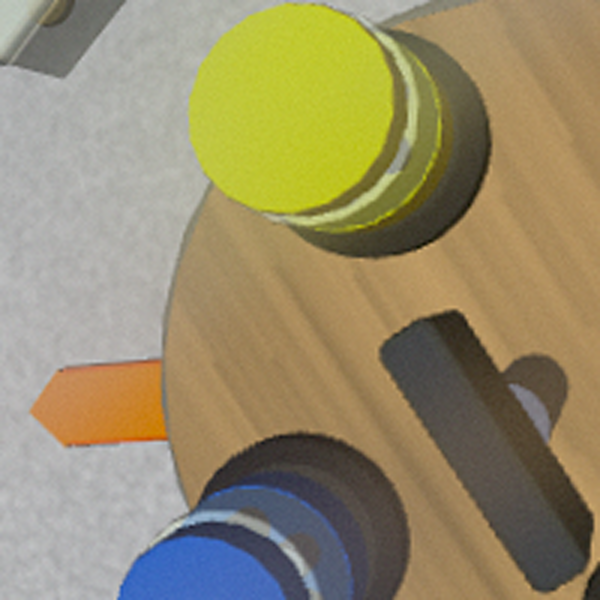

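```bash
python3 - <<'E'
from h import *
c=np.load("wc.npy",allow_pickle=True).item()
a=np.array([587,167]);f=lambda u,v:(u/3+110,v/3+50)
print("bar",pw(*f(483,453),167,c)); p=pw(*f(32,410),3,c); print("tip",p)
for q in (p,np.array([415.5,264.])):
  for a in (np.array([587.5,167]),np.array([584.8,165.1])):
    d=q-a;print(np.hypot(*d),np.degrees(np.arctan2(d[1],d[0])))
m=(pw(*f(65,367),3,c)+pw(*f(70,446),3,c))/2;m2=(pw(*f(160,360),3,c)+pw(*f(165,438),3,c))/2
print(m,m2,np.degrees(np.arctan2(*(m-m2)[::-1])))
E
python3 -m crank '[[3.1,-2.8,2,0,0,-0.14,0.7],[3.1,-2.8,3,0,0,-0.28,0.7],[3.1,-2.8,4,0,0,-0.42,0.7],[3.1,-2.8,5,0,0,-0.56,0.7],[3.1,-2.8,5,0,0,-0.56,0.7]]'
python3 -m crank '[[0,0,0,0,0,0,0.7],[0,0,0,0,0,0,0.7],[0,0,0,0,0,0,0.7]]'
python3 - <<'E'
from h import *
s=observe();print(s["joint_positions"],s["tcp_pos"])
c=camera_info("wrist");s=observe();R=s["eef_rot"];t=s["tcp_pos"]
np.savez("st.npz",R=R,t=t);np.save("wc.npy",c,allow_pickle=True)
i=snapshot("wrist");cv2.imwrite("pics/w12.png",i)
E
```

```text
bar [586.2777 167.2798]
tip [411.4164 265.3175]
201.67242628692142 150.82288722184418
200.2633831265929 149.97164441069825
197.46645284705957 150.5790235537509
196.0706505318937 149.7078042504265
[425.6555 257.2373] [461.5654 236.56  ] 150.06618704446515
clock: 11.4
tcp_pos: [585.9, 165.6, 198.1]
eef_rot: [[-0.017, 1.0, -0.003], [1.0, 0.017, -0.0], [-0.0, -0.003, -1.0]]
contact_force: [-0.9, 0.1, -0.2]
width: 59.7
clock: 11.7
tcp_pos: [587.2, 166.0, 200.6]
eef_rot: [[-0.014, 1.0, 0.001], [1.0, 0.014, 0.0], [0.0, 0.001, -1.0]]
contact_force: [-0.1, -0.2, -0.4]
width: 59.8
[ 0.3488  0.6056 -0.9412  1.675   0.5322  1.1377 -0.7245] [587.2339 166.0162 200.5591]
```

View pics/w12.png

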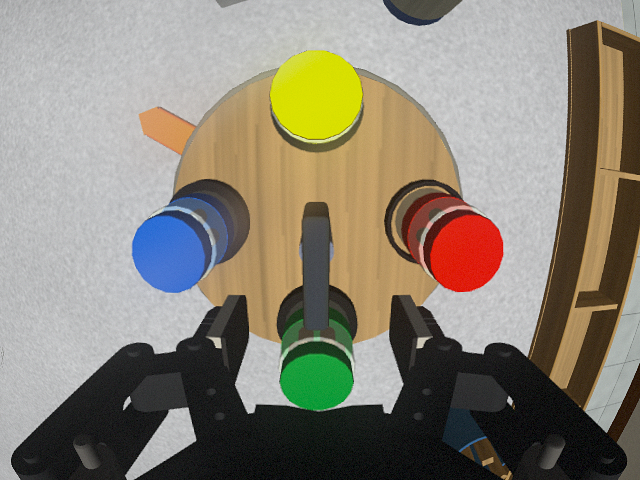

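The bar (px about 316, rows 203–325) lies centred and parallel between the jaws (247 and 390). I'll descend and grip it.

```bash
python3 -m crank '[[0,0,2,0,0,0,0.7],[0,0,4,0,0,0,0.7],[0,0,5.5,0,0,0,0.7],[0,0,6.6,0,0,0,0.7],[0,0,6.6,0,0,0,0.7]]'
python3 -m crank '[[0,0,0,0,0,0,0.7],[0,0,0,0,0,0,0.7],[0,0,0,0,0,0,0.4],[0,0,0,0,0,0,0.2],[0,0,0,0,0,0,0]]' 40
python3 -m crank '[[0,0,0,0,0,0,0],[0,0,0,0,0,0,0],[0,0,0,0,0,0,0],[0,0,0,0,0,0,0],[0,0,0,0,0,0,0]]'
python3 - <<'E'
from h import *
i=snapshot("wrist");cv2.imwrite("pics/w13.png",i)
E
```

```text
clock: 12.25
tcp_pos: [585.9, 165.4, 132.3]
eef_rot: [[-0.016, 1.0, -0.002], [1.0, 0.016, -0.001], [-0.001, -0.002, -1.0]]
contact_force: [-0.7, -0.1, 0.1]
width: 59.1
clock: 12.75
tcp_pos: [587.1, 165.8, 134.2]
eef_rot: [[-0.016, 1.0, 0.001], [1.0, 0.016, 0.0], [-0.0, 0.001, -1.0]]
contact_force: [1.1, 0.2, 1.4]
width: 16.7
clock: 13.25
tcp_pos: [585.7, 165.8, 134.2]
eef_rot: [[-0.016, 1.0, -0.002], [1.0, 0.016, -0.001], [-0.001, -0.002, -1.0]]
contact_force: [-4.3, -0.7, 5.7]
width: 13.6
```

View pics/w13.png

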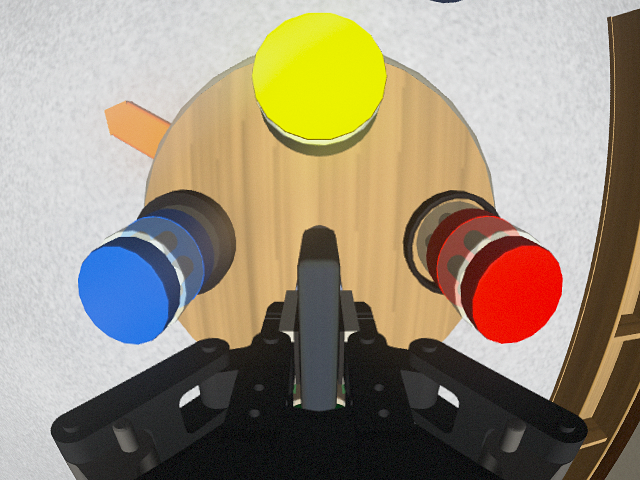

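The bar is gripped (width 13.6 mm). I'll turn anticlockwise in small steps, about 149° in total.

```bash
python3 -m crank '[[0,-0.1,0,0,0,-0.03,0],[0,-0.1,0,0,0,-0.08,0],[0,-0.1,0,0,0,-0.15,0],[0,-0.1,0,0,0,-0.23,0],[0,-0.1,0,0,0,-0.3,0]]' 50
python3 - <<'E'
from h import *
s=observe();print(s["joint_positions"],s["contact_force"],s["moment"])
i=snapshot("wrist");cv2.imwrite("pics/w14.png",i)
E
```

```text
clock: 13.8
tcp_pos: [586.3, 165.9, 134.3]
eef_rot: [[-0.315, 0.949, 0.001], [0.949, 0.315, 0.0], [-0.0, 0.001, -1.0]]
contact_force: [-0.9, -0.5, 1.9]
width: 13.5
[ 0.3513  0.7079 -0.9531  1.7279  0.6547  1.0569 -0.5078] [-0.9303 -0.471   1.9373] [-0.1159  0.2422 -0.0971]
```

View pics/w14.png

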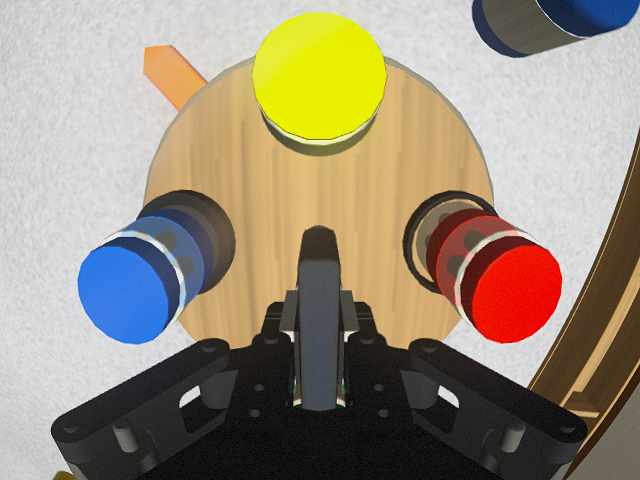

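The deck turns with the gripper, low forces, jar unmoved in its ring. I'll continue.

```bash
for k in 1; do :; done
python3 -m crank '[[0,0,0,0,0,-0.08,0],[0,0,0,0,0,-0.17,0],[0,0,0,0,0,-0.26,0],[0,0,0,0,0,-0.35,0],[0,0,0,0,0,-0.44,0]]'
python3 -m crank '[[0,0,0,0,0,-0.09,0],[0,0,0,0,0,-0.18,0],[0,0,0,0,0,-0.27,0],[0,0,0,0,0,-0.36,0],[0,0,0,0,0,-0.45,0]]'
python3 - <<'E'
from h import *
s=observe();print(s["joint_positions"],s["contact_force"],s["moment"])
E
```

```text
clock: 14.35
tcp_pos: [586.9, 166.3, 134.3]
eef_rot: [[-0.688, 0.726, 0.002], [0.726, 0.688, 0.001], [-0.001, 0.003, -1.0]]
contact_force: [2.3, 1.2, -0.4]
width: 13.4
clock: 14.85
tcp_pos: [587.4, 167.0, 134.3]
eef_rot: [[-0.935, 0.354, 0.003], [0.354, 0.935, 0.003], [-0.002, 0.004, -1.0]]
contact_force: [4.4, 2.5, -1.6]
width: 13.2
[ 0.4427  0.8125 -1.1315  1.7242  0.8055  1.144   0.2771] [ 4.3543  2.5181 -1.5827] [ 0.421  -0.5591 -0.0602]
```

```bash
python3 -m crank '[[0,0,0,0,0,-0.09,0],[0,0,0,0,0,-0.18,0],[0,0,0,0,0,-0.27,0],[0,0,0,0,0,-0.36,0],[0,0,0,0,0,-0.45,0]]'
python3 -m crank '[[0,0,0,0,0,-0.09,0],[0,0,0,0,0,-0.18,0],[0,0,0,0,0,-0.27,0],[0,0,0,0,0,-0.36,0],[0,0,0,0,0,-0.45,0]]'
python3 - <<'E'
from h import *
s=observe();print(s["joint_positions"],s["contact_force"],s["moment"])
c=camera_info("wrist");s=observe();R=s["eef_rot"];t=s["tcp_pos"]
np.savez("st.npz",R=R,t=t);np.save("wc.npy",c,allow_pickle=True)
i=snapshot("wrist");cv2.imwrite("pics/w15.png",i)
E
```

```text
clock: 15.35
tcp_pos: [587.5, 167.8, 134.3]
eef_rot: [[-0.996, -0.089, 0.004], [-0.089, 0.996, 0.004], [-0.004, 0.004, -1.0]]
contact_force: [4.7, 6.4, -2.4]
width: 13.7
clock: 15.85
tcp_pos: [587.3, 168.6, 134.3]
eef_rot: [[-0.858, -0.513, 0.003], [-0.513, 0.858, 0.005], [-0.006, 0.003, -1.0]]
contact_force: [4.8, 7.6, -4.0]
width: 13.3
[ 0.5035  0.9291 -1.2878  1.7226  0.9434  1.2475  1.0891] [ 4.8284  7.5622 -3.9624] [ 1.0532 -0.7506 -0.0501]
```

View pics/w15.png

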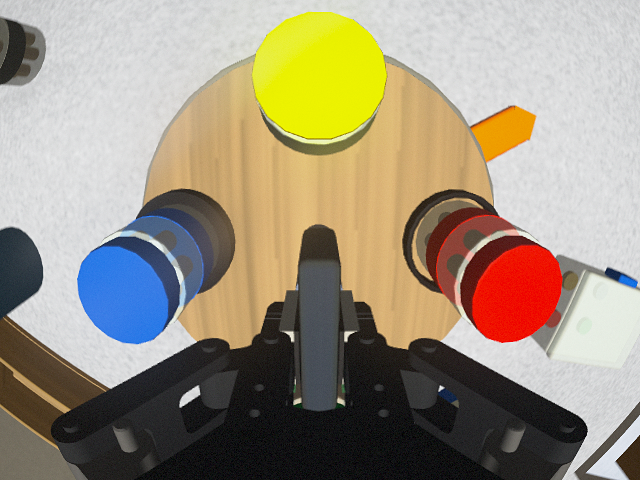

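```bash
python3 -m crank '[[0,0,0,0,0,-0.09,0],[0,0,0,0,0,-0.18,0],[0,0,0,0,0,-0.27,0],[0,0,0,0,0,-0.35,0],[0,0,0,0,0,-0.42,0]]'
python3 -m crank '[[0,0,0,0,0,-0.05,0],[0,0,0,0,0,-0.08,0],[0,0,0,0,0,-0.09,0],[0,0,0,0,0,-0.09,0],[0,0,0,0,0,-0.09,0]]'
python3 - <<'E'
from h import *
s=observe();print(s["joint_positions"],s["contact_force"],s["moment"],s["tcp_pos"],s["eef_rot"][:,1])
c=camera_info("wrist");np.save("wc.npy",c,allow_pickle=True)
cv2.imwrite("pics/w16.png",snapshot("wrist"));cv2.imwrite("pics/s16.png",snapshot("side"));cv2.imwrite("pics/t16.png",snapshot("top"))
E
```

```text
clock: 16.4
tcp_pos: [586.8, 169.1, 134.3]
eef_rot: [[-0.574, -0.819, 0.003], [-0.819, 0.574, 0.006], [-0.007, 0.001, -1.0]]
contact_force: [2.9, 8.4, -2.5]
width: 13.4
clock: 16.9
tcp_pos: [586.7, 169.2, 134.3]
eef_rot: [[-0.5, -0.866, 0.003], [-0.866, 0.5, 0.006], [-0.007, 0.001, -1.0]]
contact_force: [3.6, 7.8, -2.4]
width: 13.4
[ 0.5251  0.9942 -1.3635  1.7226  1.0114  1.3084  1.5556] [ 3.5979  7.7739 -2.3922] [ 1.2196 -0.6258 -0.0201] [586.6503 169.1942 134.3145] [-0.8658  0.5004  0.0008]
```

View pics/w16.png

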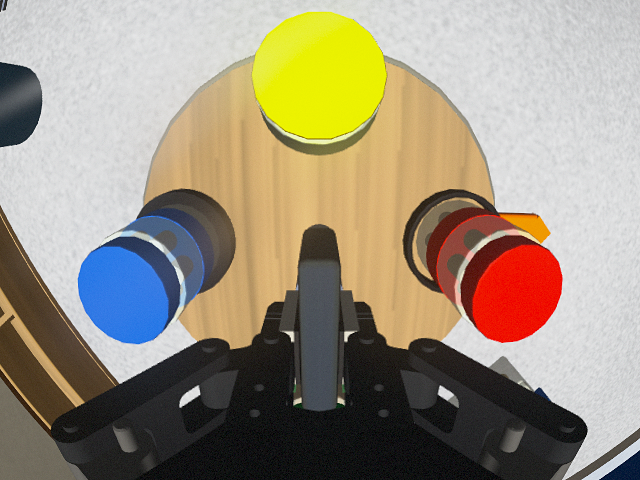

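View pics/s16.png

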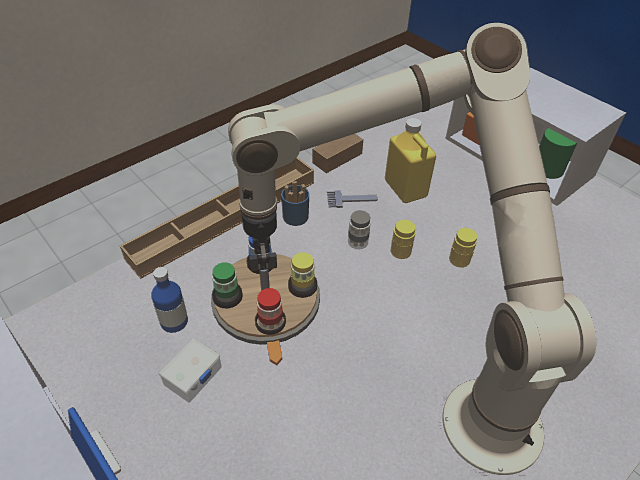

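View pics/t16.png

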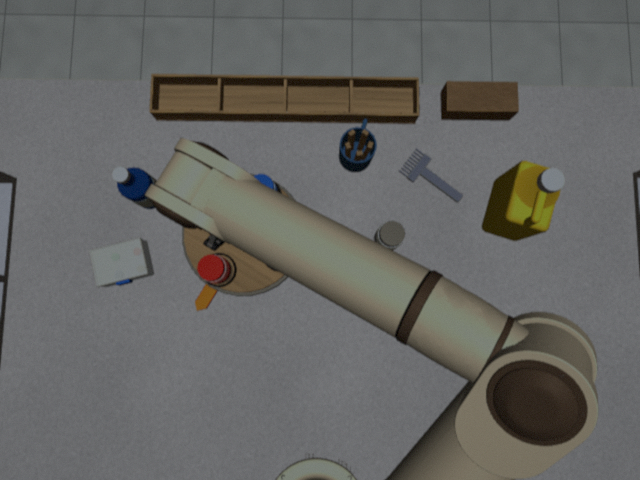

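The red jar is at the front and the carousel is held. Now I'll check the alignment numerically.

```bash
python3 - <<'E'
import cv2,numpy as np
t=cv2.imread("pics/t16.png");s=cv2.imread("pics/s16.png");w=cv2.imread("pics/w16.png")
r=lambda i,k:cv2.resize(i,None,fx=k,fy=k,interpolation=2)
cv2.imwrite("pics/c16.png",np.hstack([r(t[235:315,180:260],5),r(s[280:380,225:325],4)]))
cv2.imwrite("pics/c17.png",r(w[170:360,380:580],4)[:600])
E
```

```text
(no output)
```

View pics/c16.png

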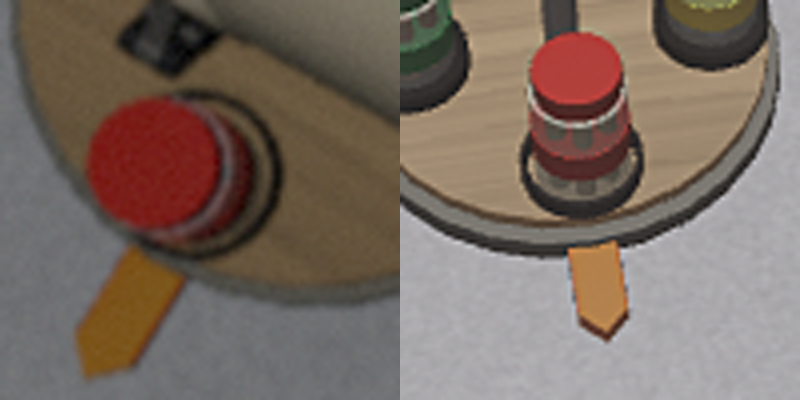

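View pics/c17.png

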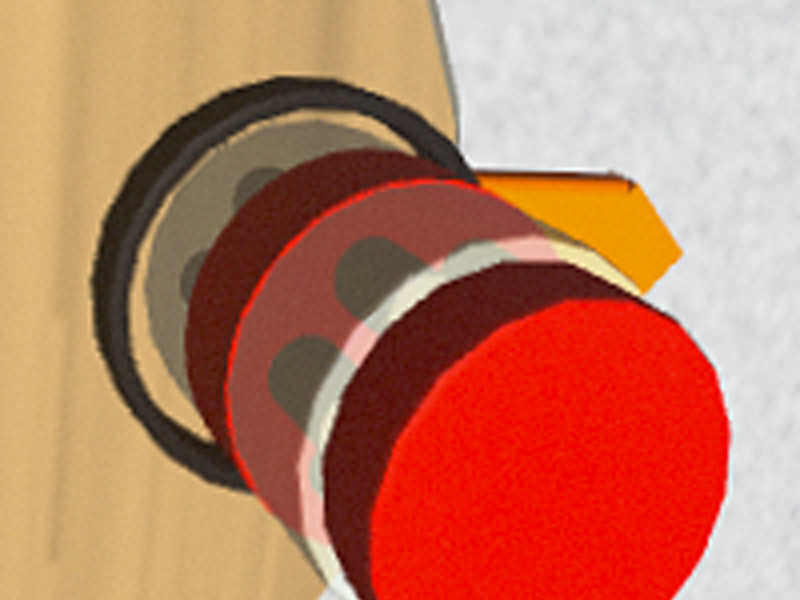

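```bash
python3 - <<'E'
from h import *
c=np.load("wc.npy",allow_pickle=True).item()
def rep(n,ax,tip,j,well):
    ax=np.array(ax);d=(tip-ax)/np.hypot(*(tip-ax));nrm=np.array([-d[1],d[0]])
    print(n,"ptr ang %.1f"%np.degrees(np.arctan2(d[1],d[0])),"jar",j,"lat %.1f rad %.1f"%((j-ax)@nrm,(j-ax)@d),"jar-well",j-well if well is not None else None, "well lat",(well-ax)@nrm if well is not None else None)
f=lambda x,y,k,a,b:((x+.5)/k-.5+a,(y+.5)/k-.5+b)
rep("top",(584.8,165.1),px("top",*f(90,378,5,180,235),5),px("top",*f(157,162,5,180,235),132),px("top",*f(197,173,5,180,235),46))
rep("side",(578.9,170.4),px("side",*f(206,340,4,225,280),3),px("side",*f(176,75,4,225,280),132),px("side",*f(182,174,4,225,280),46))
rep("wrist",(587.2,167.3),pw(550.7,233,3,c),pw(516.5,288,132,c),None)
E
```

```text
top ptr ang 149.9 jar [502.4761 211.5609] lat 1.1 rad 94.5 jar-well [-1.3167 -0.1738] well lat 0.33851596747138357
side ptr ang 149.7 jar [495.2367 219.5039] lat -0.1 rad 97.0 jar-well [ 5.9172 -4.724 ] well lat -1.206701389875343
wrist ptr ang 149.8 jar [501.8966 208.9027] lat 6.9 rad 94.7 jar-well None well lat None
```

```bash
python3 -m crank '[[0,0,0,0,0,0,0],[0,0,0,0,0,0,0],[0,0,0,0,0,0,0],[0,0,0,0,0,0,0],[0,0,0,0,0,0,0]]'
python3 - <<'E'
from h import *
c=camera_info("wrist");j=pw(517.5,293,132,c);a=np.array([587.2,167.3]);print(j,np.degrees(np.arctan2(*(j-a)[::-1])))
s=observe();print(s["clock"],s["width"],s["contact_force"],s["dq"],s["tcp_pos"])
E
```

```text
clock: 17.55
tcp_pos: [586.7, 169.2, 134.3]
eef_rot: [[-0.5, -0.866, 0.003], [-0.866, 0.5, 0.006], [-0.007, 0.001, -1.0]]
contact_force: [2.7, 9.2, -3.1]
width: 13.2
[502.2203 211.7593] 152.3825638507351
17.55 13.176457147295611 [ 2.6929  9.2196 -3.1131] [ 0.0009  0.0003 -0.0006 -0.0005 -0.0013  0.001  -0.0007] [586.6527 169.2148 134.3266]
```

```bash
python3 - <<'E'
from station import *
print(hand_in())
E
```

```text
the job is handed in; nothing more can be done
None
```

I stood the red jar in the empty well and let go. I then gripped the bar handle, turned the carousel about 149° anticlockwise to bring the jar to the front, and handed in at about 17.6 s with the handle still gripped. `hand_in()` gave no verdict, so the result below rests on my own checks.

- **Jar in the well:** it touched the floor within 0.2 mm of the expected height. After I let go, it stood upright with clear gaps to both pads.
- **Jar centring:** the last wrist picture shows the jar's foot inside the ring. The top camera puts it 1.3 mm off the well centre. The side camera gave 7.6 mm, which I put down to misreading the ring, because the ring leaves only about 4 mm of play.
- **Facing the front:** the limit is 10 mm off the pointer line. The top camera gave 1.1 mm, the side camera −0.1 mm, and the jaws stood at 150.0° against a pointer at about 149.8°. The wrist camera disagreed, at about 7 mm and then 4 mm after I reread the lid. I did not settle that difference, but every reading was inside the limit.
- **Grip:** the fingers closed to 13.2 mm on the 14 mm bar with the grip set to 50 N, and the grasp point was about 4 mm from its grip point. The joints were still and the wrist force was about 10 N.
- **Other things on the worktop:** in the last pictures they stood where they started. This was by eye; I did not measure them.

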